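# Load a glazed tile into a locking bench jig

## Robot

A 6-joint arm with a two-finger parallel gripper is mounted at the origin on the work surface. World frame = base frame: x ahead of the robot, y to its left, z up, the work surface at z = 0. Lengths are in m, angles in rad, forces in N, time in s.
With the tool pointing down it reaches from about 0.325 to 0.775 m from the base axis. Payload 5.5 kg.
Tool frame: the origin (TCP) lies at the very end of the fingers, on their centre line; the grasp point (between the pads) lies 19 mm behind it (arm.grasp_offset is the distance from the TCP to the grasp point, in m); z points along the fingers, y is the line along which they close (so a half turn about z gives the same grasp; the last joint's range is limited). The gripper opens to 88 mm and grips with 3 to 60 N. Pads are 20 mm wide; open, the fingers measure 115 mm over their backs; the gripper's body (75 mm by 178 mm) begins 61 mm behind the grasp point.
Start: joints at [1.117, 0.091, 1.231, -0, 1.82, -0.057], TCP at [0.232, 0.553, 0.223] pointing down, gripper open.
Joint ranges: [-2.87, 2.87], [-0.86, 2.18], [0.17, 2.46], [-1.51, 4.65], [0.06, 2.69], [-2.65, 2.65]. Speed limits (rad/s): [2.57, 2.57, 3.01, 3.14, 3.14, 3.14].

## Interface

Orientations are given as a rotation vector (axis times angle).
In Python, from cell import arm, viewer gives the robot as it stands.
- The arm moves only by the shell command python3 -m inch 'ROWS' [OPENING]. ROWS is JSON, a list of rows, each a list of 6 numbers: the shift along the world's x, y, z in mm, then the turn, a rotation vector about the world's x, y, z in degrees. A call has 1 to 10 rows; each row shifts and turns the commanded pose from where the row before left it; what a row does not reach is not made up. A row lasts 1/12 s, in which the tool goes at most 41.7 mm and 7.16 degrees, less where a joint would pass 70% of its speed; a pose out of reach is approached as far as the arm can. A call with a gripper value outside its range is refused whole. OPENING is the finger opening in mm, from 0 to 87.8, set as the call begins (- or left out, the last holds). The fingers move at their own pace and stop on an object; the grip force is fixed at half the most. Time passes only in rows, so rows that do not move let the fingers close. It gives the time, the measured TCP pose, the force, the opening and the grip force at its end, in the units of the state.
- arm.observe(): the state, without advancing time (a new reading comes with each control period).
- viewer.snapshot(name): name is "side" or "top"; returns a dict with "img" (480x640x3 uint8, blue, green, red), "intrinsics" (3x3 intrinsics, pixels), "xyz" and "orientation" of the camera in the world. Camera axes: x right, y up, looking along -z (the intrinsics and any distortion apply to the point x, -y, -z); pixel columns grow to the right and rows downward; lengths in m; the calibration is good to about 2 mm. A picture is of the moment at which its call begins. There is no depth.
- arm.finish_job(): hands the job in; it is judged then, once.
The state is a dict: "clock": time; "qpos": joint angles; "joint_velocities": joint speeds; "joint_torque": joint torques, N m; "tcp_pos": TCP position; "eef_rot": TCP orientation; "force": force on the tool from outside, world axes, zero at the start; "ft_torque": the same for the moment, N m; "finger_gap": opening from 0.0 (shut) to 1.0 (fully open); "gripper_force": force on a finger pad.
Only numpy, scipy, OpenCV 4.12 (cv2) and the standard library are available. Lean on these libraries where they do the work, as an engineer would, in place of code of your own. Each camera call takes 0.05 s, during which the arm holds its last target. There are 200 camera calls.

## Task

Get the blue star tile locked into the nest of the metal jig, ready for dressing its edges. The yellow gate across the nest is held by the red lock bolt: slide the bolt back first, swing the gate wide open, push the tile along the plate until it is fully home against the back fence, then swing the gate fully shut behind it and slide the red bolt fully back to its locked position. Leave the pot, cup, hammer and green spare tile where they are.

Things in the scene. Friction and masses are not known exactly. Their poses are not given: they have to be found in the camera images.
- jig: Fixed bench jig: flat aluminium plate 260 x 420 x 12 mm. Origin on the bench surface; plate top at z=12 mm. In the jig's frame it spans x -175..85, y -210..210 mm. The dark steel fences on it are 18 mm high (tops 30 mm above the bench) and form a nest 106 mm wide at the +y end, open towards -y. The plate is clear for pushing the tile from y=-210 up to the nest.
- pivot (a point): Vertical pivot of the gate, on the plate's top, at jig (-82, 64, 12) mm; axes as the jig. The gate's bar is 16 mm wide, its top 30 mm above the bench; it reaches 105 mm from the pivot and has a 35 mm tail beyond it.
- gate (a joint): Swing of the yellow gate, rad. 0 = shut: bar along jig +x across the nest's mouth, its nest-side face at jig y=+72 mm, 3 mm clear of a tile that is home. Grows as it swings out towards jig -y (clockwise from above) to a stop at 1.75, out of the tile's way. Friction about 1.5 N at the post; stays where left. With the bolt locked it has only 0.06 rad of play (0.1 if forced).
- gate_post (a point): Centre of the top of the upright black post on the gate, used to push the gate: diameter 14 mm, 92 mm from the pivot, standing from 30 to 64 mm above the bench.
- lock (a joint): Slide of the red lock bolt, m. 0 = locked: it stands behind the gate's tail and blocks it. Grows as the bolt is pushed towards jig -x (towards the robot), to a stop at 0.025 = fully released. About 1.5 N of friction holds it where it is left. It can return to 0 only while the gate is shut: an open gate's tail is in its way.
- lock_knob (a point): Centre of the top of the upright round red knob on the lock bolt: diameter 16 mm, from 30 to 62 mm above the bench, at jig (-122, 84) mm when locked. The bolt under it is 40 x 20 mm, its top 30 mm above the bench.
- tile: Loose square tile 100 x 100 x 14 mm, 0.2 to 0.4 kg, blue glaze with a white and ochre star; origin at the centre of its underside, z up, x and y along its edges. It starts flat on the plate on the -y side of the gate's sweep, turned up to 13 degrees, up to about 35 mm off the rail. Too wide to grip: push it by its edges.
- pot: Bystander: terracotta bowl, 90 mm wide, 60 mm high; origin at its underside.
- cup: Bystander: white cup, 70 mm wide, 80 mm high; origin at its underside.
- hammer: Bystander: hammer 240 mm long lying on the bench.
- spare: Bystander: green spare tile, 100 x 100 x 14 mm, lying on the bench; origin at the centre of its underside.
- rail_mid (a point): Point on the inner face of the long guide rail, at plate level: jig (53, 0, 12) mm. The rail runs along jig y from -188 to 187 mm on the +x side; its inner face is the plane jig x=+53 mm. It is also one side of the nest. A tile pushed against it has its centre at jig x=+3 mm.
- nest_home (a point): Where the centre of the tile's underside lies when it is fully home: jig (0, 125, 12) mm, axes as the jig. Back fence: inner face at jig y=+175 mm. Short fence on the -x side: inner face at x=-53 mm, y from 90 to 175 mm, with a small flared lead-in in front of it, from y=75. So a tile has 3 mm play on each side.

How it is judged:
By the outcome, as a careful person would: the job done as asked, in the order asked, and still so for the second after the job is handed in, with the robot touching nothing.
It also fails if it takes over 72 s, if anything falls off the work surface, if the arm or the gripper's body presses on something with over 40 N, if the wrist force passes 120 N, or if a joint passes its speed limit or range.

## Working session

There is one attempt and no reset: what is moved stays moved. The work goes in short steps, Python scripts to look and compute and a shell command to move; the robot and the scene stay as the last step left them, time stands still between calls to the robot, and variables do not carry over. Pictures are saved under pics/ and viewed, at most 10 in all, crops included, and the job is handed in when it is done.

```bash
mkdir -p pics; ls; python3 - <<'E'
from cell import arm, viewer
import cv2,json,numpy as np
for n in ["top","side"]:
    s=viewer.snapshot(n); cv2.imwrite(f"pics/{n}0.png",s["img"]); print(n,np.round(s["intrinsics"],1).tolist(),s["xyz"],s["orientation"],[k for k in s])
print(arm.observe())
E
```

```text
pics
top [[433.8, 0.0, 316.1], [0.0, 433.8, 240.7], [0.0, 0.0, 1.0]] [ 0.42054274 -0.00526412  1.31450741] [ 0.08326498 -0.08502662 -1.55712642] ['img', 'intrinsics', 'xyz', 'orientation']
side [[545.5, 0.0, 318.3], [0.0, 545.5, 226.3], [0.0, 0.0, 1.0]] [ 0.48403731 -0.87236575  0.90046513] [ 0.80390959 -0.02213921 -0.02272437] ['img', 'intrinsics', 'xyz', 'orientation']
{'clock': 0.1, 'qpos': array([ 1.11729663e+00,  9.18091447e-02,  1.23173988e+00, -1.07257023e-05,
        1.81979180e+00, -5.66804644e-02]), 'joint_velocities': array([-0.00010389,  0.00060844, -0.00354465, -0.00084199, -0.00113047,
        0.00017758]), 'joint_torque': array([ 1.70102474e-03, -4.47858560e+01, -4.07567847e+01,  6.98759034e-02,
        2.85568699e-02, -1.02118872e-04]), 'tcp_pos': array([0.23177406, 0.55314934, 0.22161908]), 'eef_rot': array([-6.19159445e-01, -3.07953416e+00,  2.66092025e-03]), 'force': array([ 0.642817  , -0.13935606, -0.06575126]), 'ft_torque': array([ 0.0292948 , -0.01039543, -0.02229989]), 'gripper_force': 0.0, 'finger_gap': 0.9979234020138119}
```

View pics/top0.png

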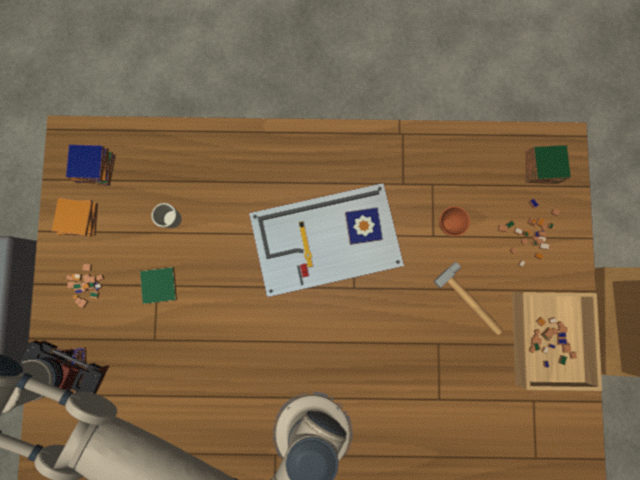

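View pics/side0.png

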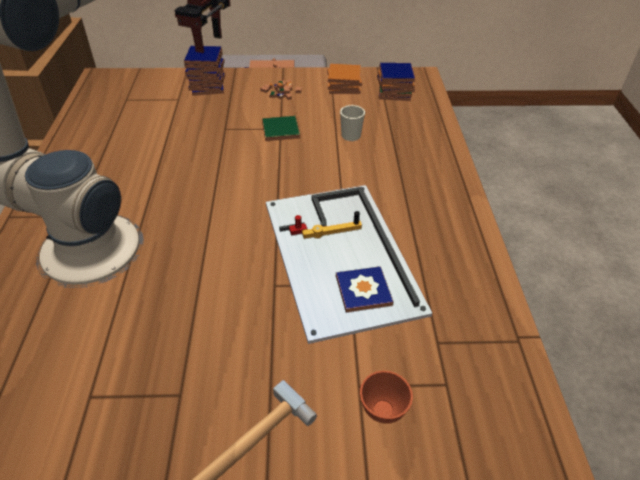

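The top view shows the jig with its nest to the left: corners near (250,212), (383,184), (403,265) and (268,295). The tile is at (364,226), the red knob at (304,270), the gate runs from (302,223) to (309,265), and the post is near (302,225). The side view agrees: knob (298,218), post (357,214), tile (364,288). The gate is shut and the bolt locked.

```bash
cat > h.py <<'E'
import cv2,numpy as np
from scipy.spatial.transform import Rotation as R
from cell import arm,viewer
def snap(n,save=None):
    s=viewer.snapshot(n)
    if save: cv2.imwrite("pics/"+save,s["img"])
    return s
def ray(s,px,z):
    px=np.atleast_2d(px).astype(float); K=s["intrinsics"]
    d=np.c_[(px[:,0]-K[0,2])/K[0,0],-(px[:,1]-K[1,2])/K[1,1],-np.ones(len(px))]
    d=R.from_rotvec(s["orientation"]).apply(d); o=np.array(s["xyz"])
    return o+d*((z-o[2])/d[:,2])[:,None]
def proj(s,p):
    c=R.from_rotvec(s["orientation"]).inv().apply(np.atleast_2d(p)-s["xyz"]); K=s["intrinsics"]
    return np.c_[K[0,0]*c[:,0]/-c[:,2]+K[0,2],K[1,1]*-c[:,1]/-c[:,2]+K[1,2]]
ROI={"top":(240,175,170,130),"side":(255,180,185,165)}
def mask(s,n,lo,hi):
    h=cv2.cvtColor(s["img"],cv2.COLOR_BGR2HSV); m=cv2.inRange(h,lo,hi)
    x,y,w,hh=ROI[n]; o=np.zeros_like(m); o[y:y+hh,x:x+w]=m[y:y+hh,x:x+w]; return o
def big(m):
    return max(cv2.findContours(m,cv2.RETR_EXTERNAL,cv2.CHAIN_APPROX_NONE)[0],key=cv2.contourArea)[:,0,:]
BLUE=((105,120,40),(130,255,255)); RED=((0,170,60),(6,255,255)); YEL=((18,150,80),(32,255,255)); PLATE=((60,0,110),(125,75,255))
def rect(s,c,z):
    P=ray(s,cv2.convexHull(c.astype(np.int32))[:,0,:],z)[:,:2]
    return cv2.minAreaRect((P*1000).astype(np.float32))
def tojig(J,p): # J=(x,y,theta) m
    c,sn=np.cos(J[2]),np.sin(J[2]); d=np.atleast_2d(p)[:,:2]-J[:2]; return d@np.array([[c,-sn],[sn,c]])
def toworld(J,p):
    c,sn=np.cos(J[2]),np.sin(J[2]); return np.atleast_2d(p)[:,:2]@np.array([[c,sn],[-sn,c]])+J[:2]
E
python3 - <<'E'
from h import *
for n in ["top","side"]:
    s=snap(n)
    r=rect(s,big(mask(s,n,*PLATE)),.012); print(n,"plate",r)
    m=mask(s,n,*BLUE); print("tile",rect(s,big(m),.026))
    for nm,c in [("red",RED),("yel",YEL)]:
        b=big(mask(s,n,*c)); print(nm,cv2.boundingRect(b),b.mean(0), ray(s,b.mean(0),.03)[0])
    im=s["img"]; x,y,w,h=ROI[n]; cv2.imwrite(f"pics/{n}1.png",cv2.resize(im[y:y+h,x:x+w],None,fx=4,fy=3.6,interpolation=cv2.INTER_CUBIC) if 0 else cv2.resize(im[y:y+h,x:x+w],None,fx=3.6,fy=3.6,interpolation=cv2.INTER_CUBIC))
E
```

```text
top plate ((566.1259155273438, -33.88230895996094), (256.521728515625, 415.5758056640625), 13.34247875213623)
tile ((606.74462890625, -147.37620544433594), (91.92867279052734, 91.88416290283203), 8.924863815307617)
red (301, 265, 7, 11) [304.07692308 270.        ] [0.4712733  0.02865668 0.03      ]
yel (301, 227, 11, 40) [305.79268293 246.48780488] [0.54113643 0.02459682 0.03      ]
side plate ((566.9874877929688, -36.6082763671875), (256.7529296875, 414.48193359375), 13.82332706451416)
tile ((608.2897338867188, -146.1549530029297), (94.34612274169922, 93.5987319946289), 8.675376892089844)
red (289, 216, 17, 18) [297.05882353 225.43137255] [0.47084119 0.03445484 0.03      ]
yel (302, 222, 59, 15) [331.1119403  228.93283582] [0.54875    0.02154269 0.03      ]
```

View pics/side1.png

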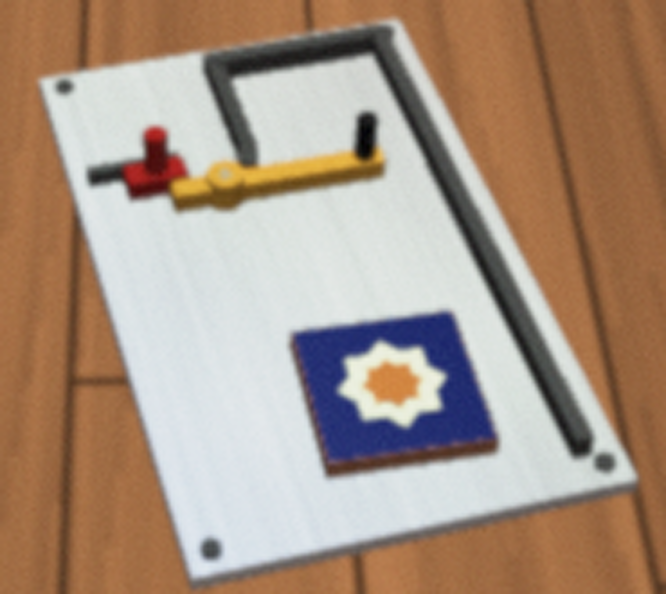

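The close-up confirms the layout. The jig origin is about (0.610, -0.025) with yaw 13.6°, and the knob predicted from that, (0.472, 0.028), matches the red blob I measured. The tile is at about jig (-31, -118) mm, turned -5°. Next I'll straddle the knob with the tool's y axis along jig x.

```bash
python3 -m inch '[[17,-37,0,0,0,-6.7],[17,-37,0,0,0,-6.7],[17,-37,0,0,0,-6.7],[17,-37,0,0,0,-6.7],[17,-37,0,0,0,-6.7],[17,-37,0,0,0,-6.7],[17,-37,0,0,0,-6.7],[17,-37,0,0,0,-6.8]]' 30; python3 -m inch '[[17,-37,0,0,0,0],[17,-37,0,0,0,0],[17,-37,0,0,0,0],[17,-37,0,0,0,0],[17,-37,0,0,0,0],[18,-40,0,0,0,0],[0,0,0,0,0,0],[0,0,0,0,0,0]]'
python3 - <<'E'
from h import *
J=np.array([.6102,-.0246,np.radians(13.6)])
o=arm.observe(); print(o["tcp_pos"],o["qpos"],R.from_rotvec(o["eef_rot"]).as_matrix().round(3).tolist())
print("knob",toworld(J,[-.122,.084]),"post",toworld(J,[.010,.064]),"pivot",toworld(J,[-.082,.064]))
for n in ["top","side"]:
    s=snap(n,n+"2.png")
    for p in ([*toworld(J,[-.122,.084])[0],.062],[*toworld(J,[.010,.064])[0],.064],[*toworld(J,[-.082,.064])[0],.030]): print(n,proj(s,p).round(1))
E
```

```text
clock: 0.87
tcp_pos: [0.3681, 0.2556, 0.2226]
eef_rot: [1.95, 2.463, 0.001]
force: [0.5, 1.5, 0.4]
finger_gap: 0.43
gripper_force: 0.0
clock: 1.53
tcp_pos: [0.4702, 0.0325, 0.222]
eef_rot: [-1.948, -2.463, 0.001]
force: [-0.6, 0.5, 0.2]
finger_gap: 0.342
gripper_force: 0.0
[0.47020729 0.03252127 0.22204807] [-3.19893678e-03 -2.54333605e-01  1.55867867e+00  7.49812314e-05
  1.83856094e+00 -2.35382742e-01] [[-0.23, 0.973, -0.001], [0.973, 0.23, 0.0], [0.0, -0.001, -1.0]]
knob [[0.47186882 0.02835739]] post [[0.60487051 0.03995693]] pivot [[0.5154501  0.01832385]]
top [[303.9 269.4]]
top [[300.6 223.5]]
top [[307.8 255.1]]
side [[297.3 217.1]]
side [[355.8 212.3]]
side [[316.6 230.1]]
```

The predicted knob, post and pivot pixels agree with the images to within about 1 px, so I'm descending over the knob.

```bash
python3 -m inch '[[2,-4,-30,0,0,0],[0,0,-35,0,0,0],[0,0,-35,0,0,0],[0,0,-25,0,0,0],[0,0,-20,0,0,0],[0,0,-15,0,0,0],[0,0,-12,0,0,0],[0,0,-12,0,0,0],[0,0,0,0,0,0]]' 30; python3 -m inch '[[-4,-1,0,0,0,0],[-4,-1,0,0,0,0],[-4,-1,0,0,0,0],[-4,-1,0,0,0,0],[-4,-1,0,0,0,0],[0,0,0,0,0,0]]'
```

```text
clock: 2.38
tcp_pos: [0.4706, 0.0314, 0.0364]
eef_rot: [-1.94, -2.468, 0.003]
force: [0.1, -0.1, -0.1]
finger_gap: 0.342
gripper_force: 0.0
clock: 2.88
tcp_pos: [0.4518, 0.0251, 0.0395]
eef_rot: [1.943, 2.467, 0.001]
force: [-1.4, 0.1, 0.3]
finger_gap: 0.344
gripper_force: 0.0
```

```bash
python3 -m inch '[[-3,-0.7,0,0,0,0],[-3,-0.7,0,0,0,0],[-3,-0.7,0,0,0,0],[0,0,0,0,0,0]]'; python3 -m inch '[[-3,-0.7,0,0,0,0],[0,0,0,0,0,0]]';python3 -m inch '[[-2,-0.5,0,0,0,0],[0,0,0,0,0,0]]';python3 -m inch '[[-1,-0.2,0,0,0,0],[0,0,0,0,0,0]]'
```

```text
clock: 3.22
tcp_pos: [0.4425, 0.023, 0.0387]
eef_rot: [1.944, 2.468, -0.001]
force: [0.2, 0.6, 0.6]
finger_gap: 0.344
gripper_force: 0.2
clock: 3.38
tcp_pos: [0.4406, 0.0226, 0.0387]
eef_rot: [1.943, 2.467, 0.003]
force: [5.1, 0.5, 0.4]
finger_gap: 0.342
gripper_force: 2.5
clock: 3.55
tcp_pos: [0.4403, 0.0225, 0.0387]
eef_rot: [1.941, 2.465, 0.008]
force: [12.5, 2.2, -6.0]
finger_gap: 0.347
gripper_force: 6.5
clock: 3.72
tcp_pos: [0.4401, 0.0225, 0.0388]
eef_rot: [1.94, 2.464, 0.01]
force: [17.1, 2.9, -7.8]
finger_gap: 0.346
gripper_force: 8.4
```

Bolt is at its released stop (force rose to 17 N). Back off, lift and straddle the gate post.

```bash
python3 -m inch '[[9,2,0,0,0,0],[0,0,25,0,0,0],[0,0,35,0,0,0],[15,2,10,0,0,7],[15,2,0,0,0,7],[15,2,0,0,0,7],[15,2,0,0,0,7],[15,2,0,0,0,7],[15,2,0,0,0,7],[15,2,0,0,0,7]]'; python3 -m inch '[[15,2,0,0,0,7],[15,2,0,0,0,7],[15,2,0,0,0,7],[10,0,0,0,0,7],[0,0,0,0,0,7],[0,0,0,0,0,6],[0,0,0,0,0,0],[0,0,0,0,0,0]]'
python3 - <<'E'
from h import *
o=arm.observe(); print(o["tcp_pos"],o["qpos"],R.from_rotvec(o["eef_rot"]).as_matrix().round(3).tolist())
s=snap("side","side3.png"); im=s["img"][170:320,240:440]; cv2.imwrite("pics/s3.png",cv2.resize(im,None,fx=3.5,fy=3.5))
E
```

```text
clock: 4.55
tcp_pos: [0.5509, 0.0379, 0.1078]
eef_rot: [-0.735, -3.052, 0.001]
force: [-0.2, 0.4, 1.0]
finger_gap: 0.343
gripper_force: 0.0
clock: 5.22
tcp_pos: [0.6054, 0.0438, 0.1079]
eef_rot: [0.366, -3.118, -0.0]
force: [-0.6, 0.3, 0.2]
finger_gap: 0.342
gripper_force: 0.0
[0.6054285  0.0438167  0.10789347] [ 1.62698271e-02  1.18879754e-01  1.40381466e+00 -1.11428667e-04
  1.62073708e+00 -1.78804083e+00] [[-0.973, -0.231, -0.002], [-0.231, 0.973, -0.0], [0.002, 0.0, -1.0]]
```

View pics/s3.png

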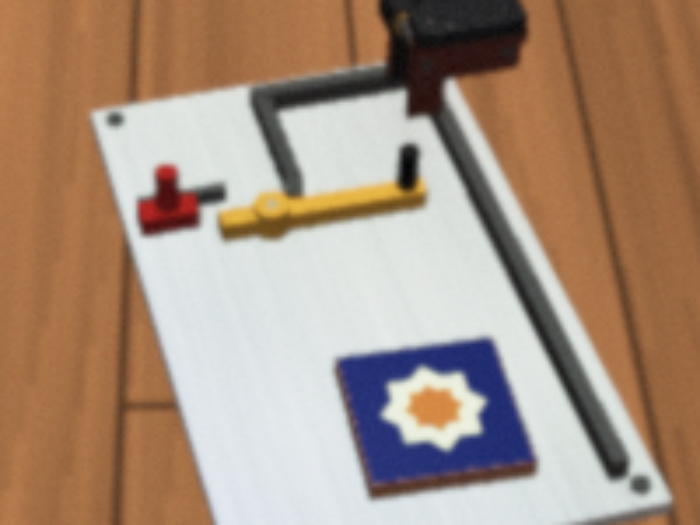

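The bolt is clearly released, with the knob now well to the left and clear of the gate's tail, and the gripper is above the gate post. I'll compute the arc steps.

```bash
python3 -m inch '[[0,-2,-20,0,0,0],[0,0,-20,0,0,0],[0,0,-15,0,0,0],[0,0,-15,0,0,0],[0,0,0,0,0,0]]'
python3 - <<'E'
import numpy as np
a=np.radians(13.6-5*np.arange(23)); p=92*np.c_[np.cos(a),np.sin(a)]; print(np.diff(p,axis=0).round(1).tolist())
E
```

```text
clock: 5.68
tcp_pos: [0.6036, 0.0418, 0.0346]
eef_rot: [0.366, -3.114, -0.001]
force: [-0.9, 0.1, -1.0]
finger_gap: 0.34
gripper_force: 0.0
[[1.5, -7.9], [0.9, -8.0], [0.2, -8.0], [-0.5, -8.0], [-1.2, -7.9], [-1.9, -7.8], [-2.6, -7.6], [-3.3, -7.3], [-3.9, -7.0], [-4.5, -6.7], [-5.0, -6.2], [-5.6, -5.8], [-6.0, -5.3], [-6.5, -4.7], [-6.9, -4.1], [-7.2, -3.5], [-7.5, -2.9], [-7.7, -2.2], [-7.9, -1.5], [-8.0, -0.9], [-8.0, -0.2], [-8.0, 0.5]]
```

```bash
python3 -m inch '[[1.5,-7.9,3,0,0,-5],[0.9,-8,0,0,0,-5],[0.2,-8,0,0,0,-5],[-0.5,-8,0,0,0,-5],[-1.2,-7.9,0,0,0,-5]]'; python3 -m inch '[[-1.9,-7.8,0,0,0,-5],[-2.6,-7.6,0,0,0,-5],[-3.3,-7.3,0,0,0,-5],[-3.9,-7,0,0,0,-5],[-4.5,-6.7,0,0,0,-5],[-5,-6.2,0,0,0,-5]]'; python3 -m inch '[[-5.6,-5.8,0,0,0,-5],[-6,-5.3,0,0,0,-5],[-6.5,-4.7,0,0,0,-5],[-6.9,-4.1,0,0,0,-5],[-7.2,-3.5,0,0,0,-5],[-7.5,-2.9,0,0,0,-5],[-7.7,-2.2,0,0,0,-5]]'
```

```text
clock: 6.1
tcp_pos: [0.6068, 0.0023, 0.0424]
eef_rot: [-0.322, -3.125, -0.002]
force: [-1.0, 2.1, -0.6]
finger_gap: 0.34
gripper_force: 0.9
clock: 6.6
tcp_pos: [0.5858, -0.0404, 0.0425]
eef_rot: [1.12, 2.934, 0.002]
force: [1.1, 2.1, -2.3]
finger_gap: 0.341
gripper_force: 0.9
clock: 7.18
tcp_pos: [0.5386, -0.0693, 0.0427]
eef_rot: [1.95, 2.461, 0.002]
force: [1.8, 0.3, -2.0]
finger_gap: 0.345
gripper_force: 1.0
```

```bash
python3 -m inch '[[-7.9,-1.5,0,0,0,-5],[-8,-0.9,0,0,0,-5],[0,0,0,0,0,0]]';python3 -m inch '[[-4,0,0,0,0,0],[0,0,0,0,0,0]]'
```

```text
clock: 7.43
tcp_pos: [0.5219, -0.0717, 0.0428]
eef_rot: [2.156, 2.283, 0.0]
force: [-0.7, -1.1, 0.3]
finger_gap: 0.341
gripper_force: 0.0
clock: 7.6
tcp_pos: [0.5186, -0.0715, 0.0425]
eef_rot: [2.149, 2.291, 0.001]
force: [-0.1, -0.5, 0.2]
finger_gap: 0.342
gripper_force: 0.0
```

```bash
python3 -m inch '[[-4,0,0,0,0,0],[0,0,0,0,0,0]]';python3 -m inch '[[-3,0,0,0,0,0],[0,0,0,0,0,0]]';python3 -m inch '[[-2,0,0,0,0,0],[0,0,0,0,0,0]]'
```

```text
clock: 7.77
tcp_pos: [0.5144, -0.0714, 0.042]
eef_rot: [2.15, 2.29, 0.0]
force: [0.8, 0.1, 0.8]
finger_gap: 0.343
gripper_force: 0.3
clock: 7.93
tcp_pos: [0.5125, -0.0714, 0.042]
eef_rot: [2.149, 2.288, 0.003]
force: [6.3, -0.5, -1.2]
finger_gap: 0.346
gripper_force: 3.0
clock: 8.1
tcp_pos: [0.5123, -0.0714, 0.0421]
eef_rot: [2.147, 2.286, 0.008]
force: [13.5, -0.7, -5.2]
finger_gap: 0.342
gripper_force: 6.7
```

Gate is open against its stop. Lift and go to the tile's -x side with closed fingers.

```bash
python3 -m inch '[[9,0,0,0,0,0],[0,0,30,0,0,0],[0,0,20,0,0,0],[6,-30,0,0,0,5],[6,-31,0,0,0,5],[6,-31,0,0,0,0],[0,0,0,0,0,0],[0,0,0,0,0,0]]' 0; python3 - <<'E'
from h import *
J=np.array([.6102,-.0246,np.radians(13.6)])
o=arm.observe(); p=o["tcp_pos"]; print(p,tojig(J,p)*1000, R.from_rotvec(o["eef_rot"]).as_matrix()[:2,1],o["finger_gap"])
s=snap("side","side4.png"); r=rect(s,big(mask(s,"side",*BLUE)),.026); print(r, tojig(J,np.array(r[0])/1000)*1000)
im=s["img"][170:340,240:440]; cv2.imwrite("pics/s4.png",cv2.resize(im,None,fx=3.5,fy=3.5))
E
```

```text
clock: 8.77
tcp_pos: [0.5359, -0.1643, 0.0908]
eef_rot: [-1.945, -2.464, 0.001]
force: [-0.4, 0.2, -0.6]
finger_gap: 0.002
gripper_force: 0.0
[ 0.53591612 -0.16429923  0.09084715] [[-105.05020702 -118.31493049]] [0.97266326 0.23221276] 0.002261092137973205
((608.24169921875, -146.33782958984375), (94.08539581298828, 93.62598419189453), 8.94189453125) [[ -30.52908248 -117.86394367]]
```

View pics/s4.png

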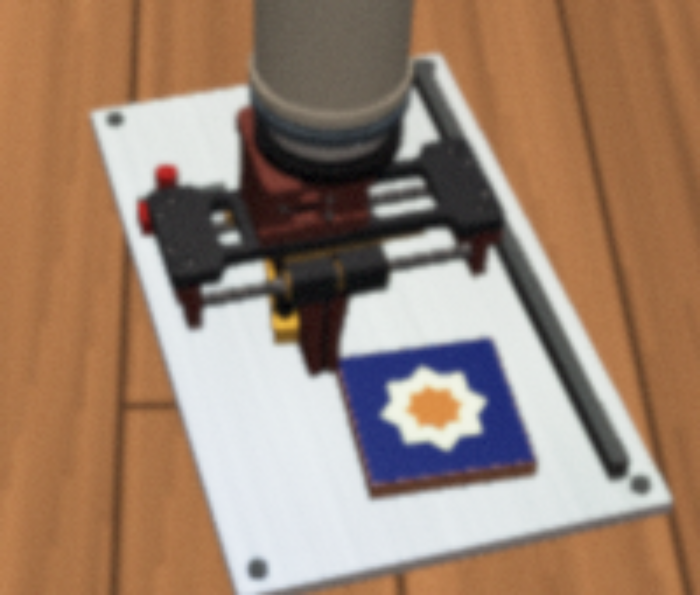

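The picture shows the gate wide open, with the yellow bar at (285,325) pointing towards -y, and the tile undisturbed with its near corner at (340,360). I'm descending beside the tile and pushing it to the rail.

```bash
python3 -m inch '[[0,0,-30,0,0,0],[0,0,-25,0,0,0],[0,0,-10,0,0,0],[0,0,-7,0,0,0],[0,0,0,0,0,0]]'; python3 -m inch '[[3.9,0.9,0,0,0,0],[3.9,0.9,0,0,0,0],[3.9,0.9,0,0,0,0],[3.9,0.9,0,0,0,0],[3.9,0.9,0,0,0,0],[3.9,0.9,0,0,0,0],[3.9,0.9,0,0,0,0],[3.9,0.9,0,0,0,0]]'; python3 -m inch '[[2.9,0.7,0,0,0,0],[2.9,0.7,0,0,0,0],[0,0,0,0,0,0]]'
```

```text
clock: 9.23
tcp_pos: [0.5355, -0.1622, 0.0182]
eef_rot: [-1.941, -2.467, 0.001]
force: [-0.0, -0.1, -0.6]
finger_gap: 0.003
gripper_force: 0.0
clock: 9.9
tcp_pos: [0.5679, -0.1563, 0.0198]
eef_rot: [-1.944, -2.468, 0.0]
force: [-3.3, -0.9, 2.6]
finger_gap: 0.003
gripper_force: 1.9
clock: 10.15
tcp_pos: [0.574, -0.1545, 0.0194]
eef_rot: [1.943, 2.468, 0.001]
force: [0.2, -0.8, 0.4]
finger_gap: 0.008
gripper_force: 0.2
```

```bash
python3 -m inch '[[1.9,0.5,0,0,0,0],[1.9,0.5,0,0,0,0],[0,0,0,0,0,0]]'; python3 -m inch '[[1.5,0.4,0,0,0,0],[0,0,0,0,0,0]]'; python3 -m inch '[[1.5,0.4,0,0,0,0],[0,0,0,0,0,0]]';python3 - <<'E'
from h import *
J=np.array([.6102,-.0246,np.radians(13.6)])
for n in ["side"]:
    s=snap(n); r=rect(s,big(mask(s,n,*BLUE)),.026); print(r, tojig(J,np.array(r[0])/1000)*1000, tojig(J,arm.observe()["tcp_pos"])*1000)
E
```

```text
clock: 10.4
tcp_pos: [0.5775, -0.1536, 0.0194]
eef_rot: [-1.943, -2.468, -0.001]
force: [-1.0, -0.8, 0.8]
finger_gap: 0.006
gripper_force: 0.6
clock: 10.57
tcp_pos: [0.5789, -0.1532, 0.0194]
eef_rot: [-1.943, -2.468, -0.0]
force: [-0.4, -0.7, 0.1]
finger_gap: 0.006
gripper_force: 0.6
clock: 10.73
tcp_pos: [0.5804, -0.1528, 0.0194]
eef_rot: [-1.943, -2.468, -0.0]
force: [0.4, -0.2, -0.6]
finger_gap: 0.002
gripper_force: 0.5
((639.59765625, -139.07351684570312), (97.77568054199219, 86.5533676147461), 13.73745059967041) [[   1.65583074 -118.17642098]] [[ -59.17172134 -117.60034385]]
```

```bash
python3 -m inch '[[1.5,0.4,0,0,0,0],[0,0,0,0,0,0]]'; python3 -m inch '[[1.5,0.4,0,0,0,0],[0,0,0,0,0,0]]'; python3 - <<'E'
from h import *
print(arm.observe()["force"])
E
```

```text
clock: 10.95
tcp_pos: [0.5819, -0.1524, 0.0195]
eef_rot: [-1.943, -2.468, -0.0]
force: [-0.7, 0.3, -0.2]
finger_gap: 0.007
gripper_force: 0.3
clock: 11.12
tcp_pos: [0.5834, -0.1521, 0.0195]
eef_rot: [1.943, 2.468, 0.0]
force: [-0.0, -0.2, -0.5]
finger_gap: 0.005
gripper_force: 0.3
[-0.04637928 -0.1787792  -0.45276673]
```

```bash
python3 -m inch '[[1.5,0.4,0,0,0,0],[0,0,0,0,0,0]]'; python3 -m inch '[[1.5,0.4,0,0,0,0],[0,0,0,0,0,0]]'; python3 - <<'E'
from h import *
J=np.array([.6102,-.0246,np.radians(13.6)])
s=snap("side","side5.png"); r=rect(s,big(mask(s,"side",*BLUE)),.026); print(r, tojig(J,np.array(r[0])/1000)*1000, tojig(J,arm.observe()["tcp_pos"])*1000)
im=s["img"][190:320,270:440]; cv2.imwrite("pics/s5.png",cv2.resize(im,None,fx=4,fy=4))
E
```

```text
clock: 11.28
tcp_pos: [0.5838, -0.1519, 0.0195]
eef_rot: [-1.943, -2.467, 0.003]
force: [-4.5, -0.4, 2.1]
finger_gap: 0.008
gripper_force: 2.7
clock: 11.45
tcp_pos: [0.5838, -0.1519, 0.0195]
eef_rot: [-1.941, -2.464, 0.007]
force: [-10.8, -1.9, 4.6]
finger_gap: 0.01
gripper_force: 5.7
((642.9658203125, -137.95556640625), (95.27814483642578, 86.25688934326172), 13.256326675415039) [[   5.19243208 -117.88181397]] [[ -55.56942131 -117.57381577]]
```

View pics/s5.png

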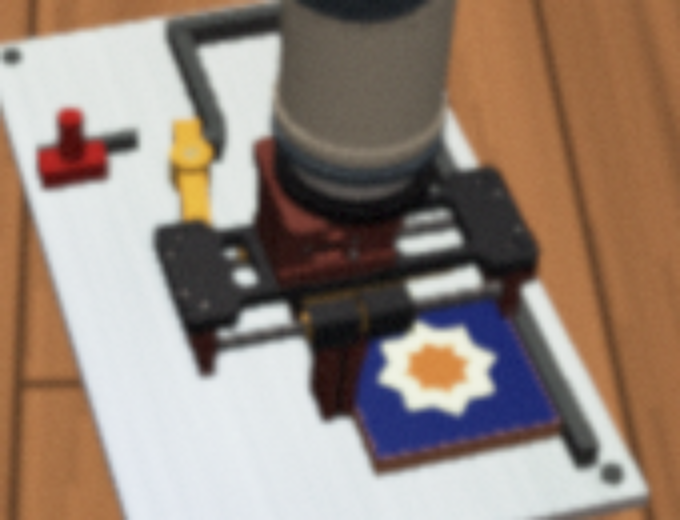

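The tile now sits square against the rail: force rises to 11 N and its right edge runs along the dark rail. I'm moving behind it with the fingers spread for a two-point push along +y.

```bash
python3 -m inch '[[-7.8,-1.9,0,0,0,0],[0,0,30,0,0,0],[0,0,20,0,0,0]]'; python3 -m inch '[[20,-14,0,0,0,0],[20,-14,0,0,0,0],[20,-14,0,0,0,0],[20,-14,0,0,0,0],[0,0,0,0,0,0],[0,0,0,0,0,0]]' 50;  python3 - <<'E'
from h import *
J=np.array([.6102,-.0246,np.radians(13.6)])
print(tojig(J,arm.observe()["tcp_pos"])*1000,arm.observe()["qpos"],arm.observe()["finger_gap"])
for n in ["side","top"]:
  s=snap(n); r=rect(s,big(mask(s,n,*BLUE)),.026); print(r, tojig(J,np.array(r[0])/1000)*1000)
E
```

```text
clock: 11.75
tcp_pos: [0.5779, -0.1532, 0.07]
eef_rot: [-1.943, -2.467, -0.0]
force: [0.4, 0.8, 0.3]
finger_gap: 0.005
gripper_force: 0.0
clock: 12.25
tcp_pos: [0.6587, -0.2096, 0.0688]
eef_rot: [-1.944, -2.467, -0.0]
force: [-0.8, 0.4, 0.1]
finger_gap: 0.421
gripper_force: 0.0
[[   3.64589684 -191.26998343]] [-3.57563476e-01  3.58310115e-01  1.19663626e+00  4.50135519e-04
  1.58722107e+00 -5.93751035e-01] 0.4207573287547057
((614.082275390625, -142.20480346679688), (37.736656188964844, 93.01876068115234), 14.041584014892578) [[ -23.88042173 -115.22016889]]
((640.9862060546875, -135.76553344726562), (94.67294311523438, 91.7663345336914), 13.649030685424805) [[   3.7832932  -115.28769667]]
```

```bash
python3 -m inch '[[0,0,-25,0,0,0],[0,0,-15,0,0,0],[0,0,-10,0,0,0],[0,0,0,0,0,0]]'; python3 -m inch '[[-1.2,4.9,0,0,0,0],[-1.2,4.9,0,0,0,0],[-1.2,4.9,0,0,0,0],[-1.2,4.9,0,0,0,0],[-1.4,5.8,0,0,0,0],[-1.4,5.8,0,0,0,0],[-1.4,5.8,0,0,0,0],[-1.4,5.8,0,0,0,0],[-1.4,5.8,0,0,0,0],[-1.4,5.8,0,0,0,0]]';python3 -m inch '[[-1.4,5.8,0,0,0,0],[-1.4,5.8,0,0,0,0],[-1.4,5.8,0,0,0,0],[-1.4,5.8,0,0,0,0],[-1.4,5.8,0,0,0,0],[-1.4,5.8,0,0,0,0],[-1.4,5.8,0,0,0,0],[-1.4,5.8,0,0,0,0],[-1.4,5.8,0,0,0,0],[-1.4,5.8,0,0,0,0]]';  python3 - <<'E'
from h import *
J=np.array([.6102,-.0246,np.radians(13.6)])
print(tojig(J,arm.observe()["tcp_pos"])*1000)
for n in ["side","top"]:
  s=snap(n,n+"6.png"); r=rect(s,big(mask(s,n,*BLUE)),.026); print(r, tojig(J,np.array(r[0])/1000)*1000)
E
```

```text
clock: 12.68
tcp_pos: [0.6561, -0.2081, 0.0159]
eef_rot: [-1.94, -2.464, 0.003]
force: [0.6, 0.4, -0.4]
finger_gap: 0.566
gripper_force: 0.0
clock: 13.52
tcp_pos: [0.6455, -0.1548, 0.0205]
eef_rot: [1.943, 2.467, 0.0]
force: [2.1, -4.8, 4.7]
finger_gap: 0.566
gripper_force: 2.3
clock: 14.35
tcp_pos: [0.631, -0.0963, 0.0196]
eef_rot: [-1.944, -2.468, 0.0]
force: [0.1, -4.8, 4.3]
finger_gap: 0.566
gripper_force: 2.3
[[  3.35930272 -74.60627099]]
((643.041259765625, -66.97744750976562), (61.02096176147461, 29.120349884033203), 38.312870025634766) [[ 21.95570115 -48.9115895 ]]
((611.038330078125, -14.961990356445312), (94.48719024658203, 46.07957458496094), 11.947420120239258) [[3.0811261  9.17064279]]
```

```bash
python3 -m inch '[[-1.4,5.8,0,0,0,0],[-1.4,5.8,0,0,0,0],[-1.4,5.8,0,0,0,0],[-1.4,5.8,0,0,0,0],[-1.4,5.8,0,0,0,0],[-1.4,5.8,0,0,0,0],[-1.4,5.8,0,0,0,0],[-1.4,5.8,0,0,0,0],[-1.4,5.8,0,0,0,0],[-1.4,5.8,0,0,0,0]]'; python3 - <<'E'
from h import *
J=np.array([.6102,-.0246,np.radians(13.6)])
print(tojig(J,arm.observe()["tcp_pos"])*1000)
for n in ["side","top"]:
  s=snap(n,n+"7.png"); r=rect(s,big(mask(s,n,*BLUE)),.026); print(r, tojig(J,np.array(r[0])/1000)*1000)
E
```

```text
clock: 15.28
tcp_pos: [0.6169, -0.0382, 0.0195]
eef_rot: [-1.943, -2.468, 0.0]
force: [0.4, -1.6, -1.3]
finger_gap: 0.57
gripper_force: 0.5
[[  3.33731654 -14.78486202]]
((630.0159912109375, -6.011589050292969), (67.05624389648438, 33.002864837646484), 44.38642501831055) [[23.63128887 13.40763646]]
((596.9093627929688, 57.88585662841797), (96.70115661621094, 30.065654754638672), 0.9123432636260986) [[ 6.47791759 83.29822426]]
```

```bash
python3 - <<'E'
import cv2
im=cv2.imread("pics/top7.png")[170:310,230:420]; cv2.imwrite("pics/t7.png",cv2.resize(im,None,fx=4,fy=4,interpolation=cv2.INTER_CUBIC))
E
```

```text
(no output)
```

View pics/t7.png

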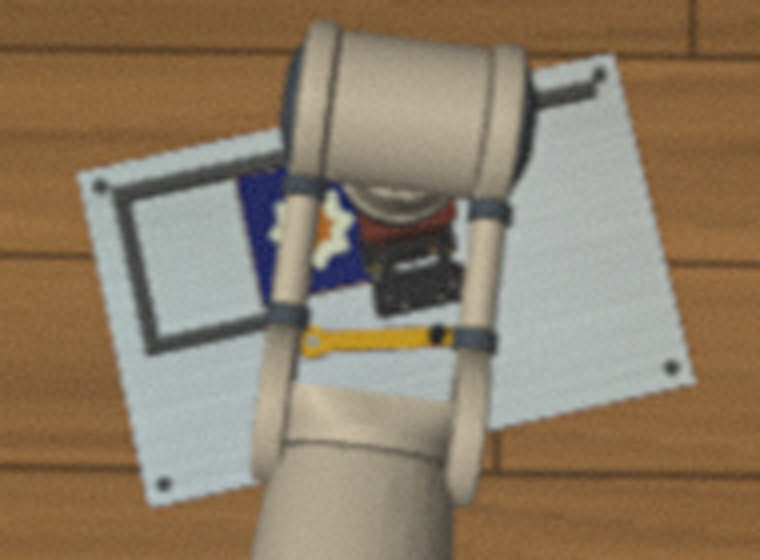

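The tile's left edge, (240,180) to (265,300), is parallel to the jig and entering the nest between the rail and the short fence, and the gate is out of its way. Keep pushing, slower near the end.

```bash
python3 -m inch '[[-1.4,5.8,0,0,0,0],[-1.4,5.8,0,0,0,0],[-1.4,5.8,0,0,0,0],[-1.4,5.8,0,0,0,0],[-1.4,5.8,0,0,0,0]]'; python3 -m inch '[[-1.2,4.9,0,0,0,0],[-1.2,4.9,0,0,0,0],[-1.2,4.9,0,0,0,0],[-1.2,4.9,0,0,0,0],[-1.2,4.9,0,0,0,0],[-1.2,4.9,0,0,0,0],[0,0,0,0,0,0]]'; python3 -m inch '[[-0.7,2.9,0,0,0,0],[-0.7,2.9,0,0,0,0],[-0.7,2.9,0,0,0,0],[0,0,0,0,0,0]]'
```

```text
clock: 15.8
tcp_pos: [0.6102, -0.0094, 0.0198]
eef_rot: [1.943, 2.468, 0.0]
force: [0.1, -2.3, 0.2]
finger_gap: 0.566
gripper_force: 0.9
clock: 16.38
tcp_pos: [0.6028, 0.0207, 0.0197]
eef_rot: [-1.942, -2.469, -0.001]
force: [0.1, 0.5, 1.0]
finger_gap: 0.57
gripper_force: 0.0
clock: 16.72
tcp_pos: [0.6008, 0.0288, 0.0196]
eef_rot: [-1.943, -2.468, -0.0]
force: [-0.1, -0.7, 0.6]
finger_gap: 0.569
gripper_force: 0.2
```

```bash
python3 -m inch '[[-0.7,2.9,0,0,0,0],[-0.7,2.9,0,0,0,0],[0,0,0,0,0,0]]'; python3 -m inch '[[-0.5,1.9,0,0,0,0],[0,0,0,0,0,0]]'; python3 -m inch '[[-0.5,1.9,0,0,0,0],[0,0,0,0,0,0]]';python3 -m inch '[[-0.4,1.5,0,0,0,0],[0,0,0,0,0,0]]'
```

```text
clock: 16.97
tcp_pos: [0.5993, 0.0346, 0.0196]
eef_rot: [-1.943, -2.468, -0.0]
force: [0.8, -0.6, -0.5]
finger_gap: 0.569
gripper_force: 0.3
clock: 17.13
tcp_pos: [0.5989, 0.0362, 0.0196]
eef_rot: [-1.943, -2.468, -0.0]
force: [0.6, -0.1, 0.5]
finger_gap: 0.569
gripper_force: 0.5
clock: 17.3
tcp_pos: [0.5984, 0.0381, 0.0196]
eef_rot: [-1.943, -2.468, -0.0]
force: [-0.6, -1.9, 0.5]
finger_gap: 0.568
gripper_force: 0.6
clock: 17.47
tcp_pos: [0.598, 0.0395, 0.0196]
eef_rot: [-1.943, -2.468, -0.0]
force: [0.4, -1.0, 0.6]
finger_gap: 0.57
gripper_force: 0.6
```

```bash
python3 -m inch '[[-0.4,1.5,0,0,0,0],[0,0,0,0,0,0]]'; python3 -m inch '[[-0.4,1.5,0,0,0,0],[0,0,0,0,0,0]]'; python3 -m inch '[[-0.4,1.5,0,0,0,0],[0,0,0,0,0,0]]'
```

```text
clock: 17.63
tcp_pos: [0.5979, 0.0401, 0.0196]
eef_rot: [1.943, 2.467, -0.001]
force: [1.7, -4.0, -1.0]
finger_gap: 0.568
gripper_force: 2.4
clock: 17.8
tcp_pos: [0.5978, 0.0402, 0.0197]
eef_rot: [1.943, 2.465, -0.004]
force: [3.4, -7.8, -0.9]
finger_gap: 0.569
gripper_force: 4.7
clock: 17.97
tcp_pos: [0.5978, 0.0402, 0.0198]
eef_rot: [1.942, 2.462, -0.006]
force: [3.3, -13.3, -1.8]
finger_gap: 0.568
gripper_force: 6.8
```

The tile is home: force rises at exactly the predicted place (tool at jig y = 65). Retreat and straddle the open gate's post.

```bash
python3 -m inch '[[2.4,-9.7,0,0,0,0],[0,0,30,0,0,0],[0,0,35,0,0,0],[-20,-26,15,0,0,-5],[-20,-26,0,0,0,-5],[-20,-26,0,0,0,0],[-18,-26,0,0,0,0],[0,0,0,0,0,0],[0,0,0,0,0,0]]'; python3 -m inch '[[0,0,0,0,0,0],[0,0,0,0,0,0]]' 30; python3 - <<'E'
from h import *
J=np.array([.6102,-.0246,np.radians(13.6)])
print(arm.observe()["tcp_pos"])
for n in ["side","top"]:
  s=snap(n,n+"8.png"); r=rect(s,big(mask(s,n,*BLUE)),.026); print(r, tojig(J,np.array(r[0])/1000)*1000)
im=s["img"]
im=cv2.imread("pics/side8.png")[170:340,240:440]; cv2.imwrite("pics/s8.png",cv2.resize(im,None,fx=3.5,fy=3.5))
E
```

```text
clock: 18.72
tcp_pos: [0.5208, -0.0704, 0.0998]
eef_rot: [-2.153, -2.287, -0.002]
force: [0.4, 0.0, 1.0]
finger_gap: 0.569
gripper_force: 0.0
clock: 18.88
tcp_pos: [0.5217, -0.0689, 0.0995]
eef_rot: [-2.15, -2.29, -0.001]
force: [-0.2, 0.5, -0.1]
finger_gap: 0.453
gripper_force: 0.0
[ 0.52173559 -0.06890253  0.09953525]
((603.2902221679688, 70.7783432006836), (75.73457336425781, 30.621957778930664), 12.4996919631958) [[15.71143059 94.32880965]]
((584.1558837890625, 98.22909545898438), (94.68746185302734, 92.21878814697266), 13.399866104125977) [[  3.56842781 125.50915904]]
```

View pics/s8.png

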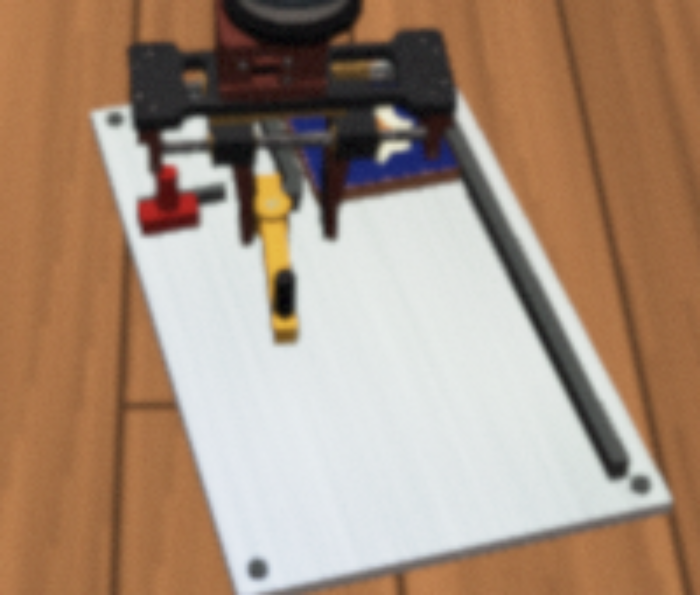

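The tile measures (3.6, 125.5) in the jig, which is home. The post is midway between the finger columns, so I'm descending and swinging the gate shut.

```bash
python3 -m inch '[[-1,-3,-20,0,0,0],[0,0,-20,0,0,0],[0,0,-12,0,0,0],[0,0,-7,0,0,0],[0,0,0,0,0,0]]'; python3 -m inch '[[8,0.9,0,0,0,5],[7.9,1.5,0,0,0,5],[7.7,2.2,0,0,0,5],[7.5,2.9,0,0,0,5],[7.2,3.5,0,0,0,5],[6.9,4.1,0,0,0,5],[6.5,4.7,0,0,0,5]]'
```

```text
clock: 19.4
tcp_pos: [0.5193, -0.0722, 0.0385]
eef_rot: [-2.148, -2.288, 0.003]
force: [-1.0, -0.4, -0.7]
finger_gap: 0.342
gripper_force: 0.0
clock: 19.98
tcp_pos: [0.5724, -0.0532, 0.0414]
eef_rot: [1.357, 2.833, -0.001]
force: [-0.9, -1.4, -1.6]
finger_gap: 0.346
gripper_force: 1.0
```

```bash
python3 -m inch '[[6,5.3,0,0,0,5],[5.6,5.8,0,0,0,5],[5,6.2,0,0,0,5],[4.5,6.7,0,0,0,5],[3.9,7,0,0,0,5],[3.3,7.3,0,0,0,5],[2.6,7.6,0,0,0,5]]'; python3 -m inch '[[1.9,7.8,0,0,0,5],[1.2,7.9,0,0,0,5],[0.5,8,0,0,0,5],[-0.2,8,0,0,0,5],[-0.9,8,0,0,0,5],[0,0,0,0,0,0]]'; python3 -m inch '[[-0.7,4,0,0,0,2.5],[-0.8,3.9,0,0,0,2.5],[0,0,0,0,0,0]]'
```

```text
clock: 20.57
tcp_pos: [0.6038, -0.0075, 0.0416]
eef_rot: [0.442, 3.109, -0.002]
force: [0.7, -2.7, -2.4]
finger_gap: 0.343
gripper_force: 1.1
clock: 21.07
tcp_pos: [0.6063, 0.0337, 0.042]
eef_rot: [-0.241, 3.13, 0.0]
force: [-0.8, 0.4, -0.1]
finger_gap: 0.345
gripper_force: 0.0
clock: 21.32
tcp_pos: [0.6046, 0.0407, 0.0418]
eef_rot: [-0.37, 3.118, -0.0]
force: [-0.6, -0.1, -0.3]
finger_gap: 0.343
gripper_force: 0.0
```

```bash
python3 -m inch '[[-0.9,3.9,0,0,0,0],[0,0,0,0,0,0]]'; python3 -m inch '[[-0.7,2.9,0,0,0,0],[0,0,0,0,0,0]]'; python3 -m inch '[[-0.4,1.5,0,0,0,0],[0,0,0,0,0,0]]'; python3 -m inch '[[-0.4,1.5,0,0,0,0],[0,0,0,0,0,0]]'
```

```text
clock: 21.48
tcp_pos: [0.6034, 0.0445, 0.0414]
eef_rot: [-0.367, 3.119, -0.0]
force: [0.7, 0.3, 0.8]
finger_gap: 0.343
gripper_force: 0.2
clock: 21.65
tcp_pos: [0.6023, 0.0474, 0.0409]
eef_rot: [-0.37, 3.12, 0.0]
force: [0.6, -1.1, -0.6]
finger_gap: 0.341
gripper_force: 0.3
clock: 21.82
tcp_pos: [0.6018, 0.0488, 0.0407]
eef_rot: [-0.37, 3.12, 0.0]
force: [0.8, -0.9, -0.4]
finger_gap: 0.344
gripper_force: 0.4
clock: 21.98
tcp_pos: [0.6016, 0.0497, 0.0406]
eef_rot: [-0.37, 3.119, -0.002]
force: [1.7, -2.6, 1.4]
finger_gap: 0.341
gripper_force: 1.9
```

```bash
python3 -m inch '[[-0.4,1.5,0,0,0,0],[0,0,0,0,0,0]]'; python3 -m inch '[[-0.4,1.5,0,0,0,0],[0,0,0,0,0,0]]'; python3 - <<'E'
from h import *
for n in ["side","top"]:
  s=snap(n,n+"9.png")
  b=big(mask(s,n,*YEL)); l=cv2.fitLine(b.astype(np.float32),cv2.DIST_L2,0,.01,.01).ravel(); p=ray(s,[l[2:]-15*l[:2],l[2:]+15*l[:2]],.03); d=p[1]-p[0]; print(n,np.degrees(np.arctan2(d[1],d[0])),len(b))
im=cv2.imread("pics/side9.png")[170:290,260:420]; cv2.imwrite("pics/s9.png",cv2.resize(im,None,fx=4.5,fy=4.5))
E
```

```text
clock: 22.15
tcp_pos: [0.6016, 0.0499, 0.0406]
eef_rot: [-0.369, 3.119, -0.005]
force: [3.1, -8.5, -0.5]
finger_gap: 0.345
gripper_force: 4.1
clock: 22.32
tcp_pos: [0.6015, 0.05, 0.0406]
eef_rot: [-0.368, 3.119, -0.009]
force: [5.3, -12.1, -1.1]
finger_gap: 0.347
gripper_force: 6.2
side 12.870115359824675 121
top -168.17382699577064 78
```

View pics/s9.png

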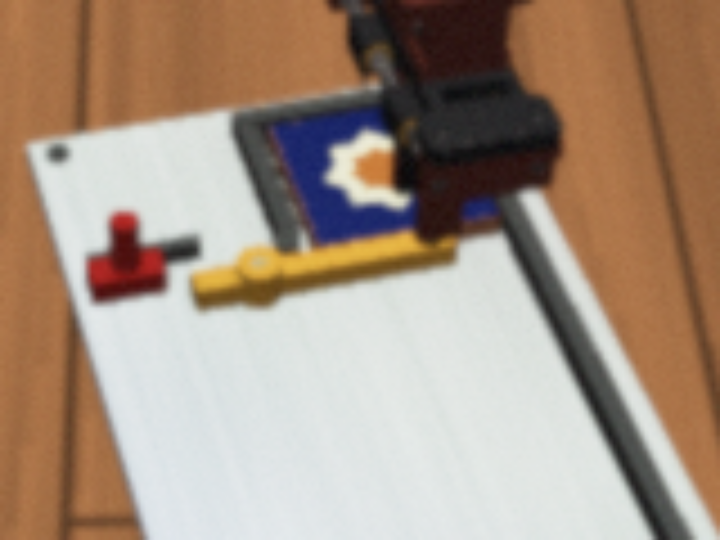

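The gate is shut against its stop (12 N), with its bar lying across the nest mouth in front of the tile. Now I'll go back to the knob.

```bash
python3 -m inch '[[2.6,-10.7,0,0,0,0],[0,0,30,0,0,0],[0,0,35,0,0,0],[-15,-2,0,0,0,-7],[-15,-2,0,0,0,-7],[-15,-2,0,0,0,-7],[-15,-2,0,0,0,-7],[-15,-2,0,0,0,-7],[-15,-2,0,0,0,-7],[-15,-2,0,0,0,-7]]'; python3 -m inch '[[-15,-2,0,0,0,-7],[-15,-2,0,0,0,-7],[-15,-1,0,0,0,-7],[-6,0,0,0,0,-7],[0,0,0,0,0,-7],[0,0,0,0,0,-6],[0,0,0,0,0,0],[0,0,0,0,0,0]]'; python3 - <<'E'
from h import *
o=arm.observe(); print(o["tcp_pos"],R.from_rotvec(o["eef_rot"]).as_matrix()[:2,1])
E
```

```text
clock: 23.25
tcp_pos: [0.4971, 0.0289, 0.1052]
eef_rot: [-0.964, -2.988, -0.001]
force: [-0.2, -0.3, -0.1]
finger_gap: 0.338
gripper_force: 0.0
clock: 23.92
tcp_pos: [0.447, 0.0238, 0.1055]
eef_rot: [-1.939, -2.471, -0.0]
force: [-0.6, 1.0, -0.4]
finger_gap: 0.347
gripper_force: 0.0
[0.44698066 0.02377616 0.10545758] [0.9712777  0.23794817]
```

```bash
python3 -m inch '[[0,0,-25,0,0,0],[0,0,-20,0,0,0],[0,0,-12,0,0,0],[0,0,-9,0,0,0],[0,0,0,0,0,0]]'; python3 -m inch '[[3.9,0.9,0,0,0,0],[3.9,0.9,0,0,0,0],[3.9,0.9,0,0,0,0],[3.9,0.9,0,0,0,0],[3.9,0.9,0,0,0,0],[0,0,0,0,0,0]]';python3 -m inch '[[2.9,0.7,0,0,0,0],[2.9,0.7,0,0,0,0],[2.9,0.7,0,0,0,0],[0,0,0,0,0,0]]';python3 -m inch '[[1.9,0.5,0,0,0,0],[0,0,0,0,0,0]]';python3 -m inch '[[1.5,0.4,0,0,0,0],[0,0,0,0,0,0]]'
```

```text
clock: 24.33
tcp_pos: [0.4461, 0.0236, 0.0375]
eef_rot: [-1.94, -2.467, 0.003]
force: [0.6, 0.8, -0.1]
finger_gap: 0.343
gripper_force: 0.0
clock: 24.83
tcp_pos: [0.4679, 0.0281, 0.0402]
eef_rot: [1.943, 2.468, 0.001]
force: [0.2, -0.2, 0.2]
finger_gap: 0.343
gripper_force: 0.0
clock: 25.17
tcp_pos: [0.476, 0.0302, 0.0396]
eef_rot: [1.943, 2.468, 0.001]
force: [-0.4, 0.1, 1.0]
finger_gap: 0.339
gripper_force: 0.0
clock: 25.33
tcp_pos: [0.4776, 0.0306, 0.0396]
eef_rot: [1.943, 2.468, 0.0]
force: [0.6, -0.1, 0.3]
finger_gap: 0.34
gripper_force: 0.1
clock: 25.5
tcp_pos: [0.4789, 0.031, 0.0395]
eef_rot: [-1.944, -2.468, 0.0]
force: [0.7, -0.9, 0.4]
finger_gap: 0.34
gripper_force: 0.3
```

```bash
python3 -m inch '[[1.5,0.4,0,0,0,0],[0,0,0,0,0,0]]';python3 -m inch '[[1.5,0.4,0,0,0,0],[0,0,0,0,0,0]]';python3 -m inch '[[1.5,0.4,0,0,0,0],[0,0,0,0,0,0]]'
```

```text
clock: 25.67
tcp_pos: [0.4793, 0.0311, 0.0395]
eef_rot: [-1.942, -2.467, 0.004]
force: [-5.9, -1.5, 2.6]
finger_gap: 0.348
gripper_force: 3.1
clock: 25.83
tcp_pos: [0.4795, 0.0311, 0.0394]
eef_rot: [-1.941, -2.465, 0.008]
force: [-11.3, -3.4, 7.3]
finger_gap: 0.344
gripper_force: 5.9
clock: 26.0
tcp_pos: [0.4797, 0.0312, 0.0393]
eef_rot: [-1.94, -2.463, 0.012]
force: [-16.7, -4.8, 10.5]
finger_gap: 0.346
gripper_force: 8.8
```

The bolt is at its locked stop: total travel matches 25 mm plus slack. Retreat and check everything.

```bash
python3 -m inch '[[-9.5,-2.3,0,0,0,0],[0,0,30,0,0,0],[0,0,40,0,0,0],[0,0,40,0,0,0],[-10,35,20,0,0,0],[-10,35,20,0,0,0],[-10,35,0,0,0,0],[-10,35,0,0,0,0],[-10,35,0,0,0,0],[-10,35,0,0,0,0]]';python3 -m inch '[[0,35,0,0,0,0],[0,35,0,0,0,0],[0,0,0,0,0,0],[0,0,0,0,0,0],[0,0,0,0,0,0]]'; python3 - <<'E'
from h import *
J=np.array([.6102,-.0246,np.radians(13.6)])
for n in ["side","top"]:
    s=snap(n,n+"10.png")
    r=rect(s,big(mask(s,n,*BLUE)),.026); print(n,r[2],tojig(J,np.array(r[0])/1000)*1000)
    b=big(mask(s,n,*RED)); print("red",b.mean(0),proj(s,[*toworld(J,[-.122,.084])[0],.062]))
    b=big(mask(s,n,*YEL)); print("yel",b.mean(0),cv2.boundingRect(b))
a=cv2.imread("pics/side10.png"); im=a[170:290,260:420]; cv2.imwrite("pics/s10.png",cv2.resize(im,None,fx=4.5,fy=4.5))
d=cv2.absdiff(cv2.imread("pics/side0.png"),a); print("side diff hammer/bowl/cup/spare",[d[y:y+h,x:x+w].max() for x,y,w,h in [(190,375,130,105),(355,365,65,60),(338,100,30,42),(260,112,42,30)]])
E
```

```text
clock: 26.83
tcp_pos: [0.4134, 0.2417, 0.1901]
eef_rot: [1.943, 2.468, 0.003]
force: [-0.2, 1.0, -0.7]
finger_gap: 0.344
gripper_force: 0.0
clock: 27.25
tcp_pos: [0.4139, 0.3097, 0.1895]
eef_rot: [1.943, 2.469, -0.001]
force: [0.6, 0.5, -0.0]
finger_gap: 0.344
gripper_force: 0.0
side 12.950752258300781 [[  5.5578936  128.19969272]]
red [297.35185185 225.38888889] [[297.29127181 217.05883099]]
yel [331.77952756 228.58267717] (303, 221, 58, 17)
top 13.764054298400879 [[  3.80686891 125.36200562]]
red [304.         269.96153846] [[303.89725995 269.35188696]]
yel [305.51219512 246.01219512] (300, 227, 12, 40)
side diff hammer/bowl/cup/spare [np.uint8(13), np.uint8(13), np.uint8(10), np.uint8(10)]
```

View pics/s10.png

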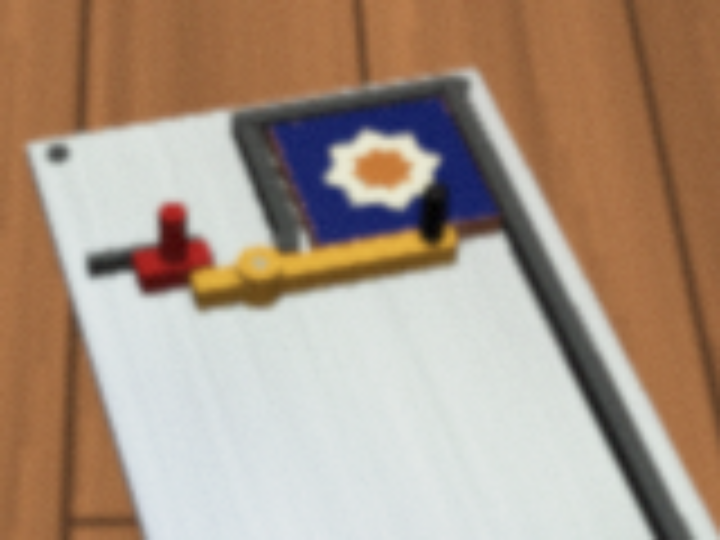

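The tile is home against the back fence, the gate is shut across it, and the bolt is back behind the gate's tail. The red blob is at the same pixels as at the start (within about 0.3 px), and the bystanders haven't moved.

```bash
python3 -c "
from cell import arm; print(arm.finish_job())"
```

```text
the job is handed in; nothing more can be done
None
```

The blue star tile is fully home in the nest with the gate shut and the red bolt locked behind it; the pot, cup, hammer and spare tile haven't moved, and I handed the job in at about 27 s (no verdict was returned).

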